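Sort tubes and a marker pen from a slanted rack under a shelf

ROBOT

A 6-joint arm with a two-finger parallel gripper is mounted at the origin on the work surface. World frame = base frame: x ahead of the robot, y to its left, z up, the work surface at z = 0. Lengths are in m, angles in rad, forces in N, time in s.
With the tool pointing down it reaches from about 0.3 to 1 m from the base axis. Payload 5.1 kg.
Tool frame: the origin (TCP) lies at the very end of the fingers, on their centre line; the grasp point (between the pads) lies 19 mm behind it; z points along the fingers, x is the direction in which the jaws open and shut, and the axes are right-handed (so a half turn about z gives the same grasp; the last joint's range is limited). The gripper opens to 95 mm and grips with 3 to 60 N. Pads are 20 mm wide; open, the fingers measure 119 mm over their backs; the gripper's body (75 mm by 180 mm) begins 59 mm behind the grasp point.
Start: joints at [-1.409, 0.124, 1.65, -0, 1.367, -0.083], TCP at [0.158, -0.631, 0.215] pointing down, gripper open.
Joint ranges: [-2.61, 2.61], [-1.02, 2.33], [0.03, 2.71], [-1.35, 4.49], [0.32, 2.68], [-2.91, 2.91]. Speed limits (rad/s): [2.57, 2.57, 3.14, 3.14, 3.14, 3.14].

INTERFACE

Orientations are given as [roll, pitch, yaw] about the fixed x, y, z axes, in that order (R = Rz(yaw) Ry(pitch) Rx(roll)).
In Python, from bench import bot gives the robot as it stands. The module is installed in compiled form; this text tells all that it offers.
- The arm moves only by the shell command python3 -m pendant 'ROWS' [FORCE]. ROWS is JSON, a list that holds one entry, the list of rows, each a list of 5 numbers: the finger opening in mm, from 0 to 95.1, then the shift along the world's x, y, z in mm, then the turn about the world's z in rad. In form: [[[fingers, x, y, z, turn], ...]]. A call has 1 to 20 rows; each row is the pose to reach, as a shift and turn from the pose measured when the call began; what a row does not reach only later rows make up. A row lasts 1/8 s, in which the tool goes at most 62.5 mm and 10.7 degrees, less where a joint would pass 70% of its speed; a pose out of reach is approached as far as the arm can. A call with a gripper value outside its range is refused whole. The fingers move at their own pace and stop on an object; FORCE is the grip in N (left out, the last holds). Time passes only in rows, so rows that repeat a pose let the fingers close. It gives the time, the measured TCP pose, the force and the opening at its end, in the units of the state.
- bot.state(): the state, without advancing time (a new reading comes with each control period).
- bot.grab_frame(name): name is "scene" or "side" or "wrist"; returns (picture, depth): 384x512x3 uint8, red, green, blue; 384x512 float32, m along the optical axis (not along the pixel's ray), 0 where there is no reading.
- bot.camera_model(name): a dict with "intrinsics" (3x3 intrinsics, pixels), "eye" and "rotation" of the camera in the world; the wrist camera has in their place "hand_eye" (4x4, takes a point from camera to tool coordinates, whose origin is the TCP and whose axes are the tool frame's). Camera axes: x right, y up, looking along -z (the intrinsics and any distortion apply to the point x, -y, -z); pixel columns grow to the right and rows downward; lengths in m; the calibration is good to about 2 mm. The wrist camera is an equidistant fisheye: a pixel r from the principal point sees the ray r / f radians off the axis. A picture is of the moment at which its call begins: read the wrist's pose just before it. camera_model takes no time and is no camera call.
- bot.hand_in(): hands the job in, once; it reports no verdict.
The state is a dict: "time": time; "joint_pos": joint angles; "dq": joint speeds; "joint_torque": joint torques, N m; "tcp_pos": TCP position; "tool_rot": TCP orientation; "ft_force": force on the tool from outside, world axes, zero at the start; "moment": the same for the moment, N m; "grip_width": opening from 0.0 (shut) to 1.0 (fully open).
Only numpy, scipy, OpenCV 4.12 (cv2) and the standard library are available. Lean on these libraries where they do the work, as an engineer would, in place of code of your own. Each camera call takes 0.05 s, during which the arm holds its last target.

TASK

Clear the slanted rack: lay both capped sample tubes in the deep box and the marker pen in the long shallow tray, each lying flat inside. Set them down rather than dropping them, and leave the tip box, the jar and the beaker where they stand.

Things in the scene. Friction and masses are not known exactly. Their poses are not given: they have to be found in the camera images.
- tube_a_center (a point): capped sample tube, 125 mm long: body 27 mm in diameter, milky grey-white; ridged white screw cap 34 mm wide, 14 mm long at one end, cone (last 20 mm) at the other; about 35 g. Point: on its centre line, half-way along. x runs along it from cap to cone; at the start the cap is the lower end, x points up the slope, z is square to the slope, y runs across the rack
- pen_center (a point): marker pen, 135 mm long, 18 mm in diameter, grey-white barrel, mid-grey cap over the last 50 mm with a thin clip 3 mm proud; about 22 g. Point: on its centre line, half-way along, on the barrel. x runs along it towards the cap; at the start the cap is the upper end, x points up the slope, z is square to the slope (clip side), y runs across the rack
- tube_b_center (a point): capped sample tube, 125 mm long: body 27 mm in diameter, milky grey-white; ridged white screw cap 34 mm wide, 14 mm long at one end, cone (last 20 mm) at the other; about 35 g. Point: on its centre line, half-way along. x runs along it from cap to cone; at the start the cap is the lower end, x points up the slope, z is square to the slope, y runs across the rack
- rack: fixed metal rack, 290 mm wide, its floor plate sloping up away from the robot at 35 degrees to the bench, a small shelf above. Three lanes 95 mm apart in y, in any order, each with one item lying along the slope, its low end on a foot stop 47 mm high (square to the plate). Origin: on the bench under the middle of the slope; x points away from the robot (level), z up
- shelf_edge (a point): middle of the shelf's lower front edge, 215 mm above the bench; shelf 12 mm thick, 310 wide, reaching 130 back from here. The edge is about 125 mm above the items and 15 mm beyond their middles, so a gripper pointing straight down hits it: reach in and draw off square to the slope (tool leaning back to the robot by 35 degrees), lift at most 60 mm, then draw level towards the robot
- gap (a point): point on the rack's plate, in the middle of the 68 mm gap between its two cross bars and of its width. Items rest on these bars (8 mm thick, 30 mm above the plate), so fingers can reach down beside an item within the gap; items' mid-points lie 4 (tube) or 9 mm (pen) up-slope of its middle. On the bars, prongs 13 mm high and 31 mm apart keep each item in its lane
- box: deep plain grey plastic box for tubes, fixed to the bench, open top, 180 (x) x 155 (y) x 45 mm high, walls and floor 5 mm thick. Origin: centre of its underside. It stands to the left or to the right of the rack, the tray on the other side
- tray: long, shallow, narrow plain grey plastic tray for pens, fixed to the bench, open top, 180 (x) x 100 (y) x 27 mm high, walls and floor 4 mm thick. Origin: centre of its underside
- tip_box: bystander: white box of pipette tips with grey lid, 80 x 120 x 54 mm, between the robot and the rack. Origin: centre of its underside
- bottle: bystander: closed amber jar, 56 mm in diameter, 110 mm high. Origin: centre of its underside
- beaker: bystander: white beaker, 70 mm in diameter, 85 mm high. Origin: centre of its underside

How it is judged:
At the end, for the whole second after the job is handed in: Both tubes in the box (mid-points within 83 mm in x, 70 mm in y of its centre, under 45 mm above its underside), the pen in the tray (84 mm, 44 mm, under 30 mm), all within 20 degrees of level and at rest (under 0.03 m/s) (x of tube_a_center in the frame of box between -0.083 and 0.083 m and y of tube_a_center in the frame of box between -0.07 and 0.07 m and z of tube_a_center in the frame of box between 0 and 0.045 m and angle between tube_a_center's own x axis and vertical between 1.22 and 1.92 rad and linear speed of each of tube_a, pen, tube_b below 0.03 m/s and x of pen_center in the frame of tray between -0.084 and 0.084 m and y of pen_center in the frame of tray between -0.044 and 0.044 m and z of pen_center in the frame of tray between 0 and 0.03 m and angle between pen_center's own x axis and vertical between 1.22 and 1.92 rad and x of tube_b_center in the frame of box between -0.083 and 0.083 m and y of tube_b_center in the frame of box between -0.07 and 0.07 m and z of tube_b_center in the frame of box between 0 and 0.045 m and angle between tube_b_center's own x axis and vertical between 1.22 and 1.92 rad); the robot touches nothing.
It fails at once if a tube or the pen is dropped: out of the fingers it moves faster than 1.0 m/s (a free fall of about 50 mm) ((contact force between the fingers and tube_a below 0.01 N and linear speed of tube_a above 1 m/s) or (contact force between the fingers and pen below 0.01 N and linear speed of pen above 1 m/s) or (contact force between the fingers and tube_b below 0.01 N and linear speed of tube_b above 1 m/s)).
It fails at once if the tip box is moved by more than 30 mm or tipped over (distance of tip_box from where it was at the start of the episode above 0.03 m or angle between tip_box's own z axis and vertical above 0.5 rad).
It fails at once if the amber jar is moved by more than 30 mm or tipped over (distance of bottle from where it was at the start of the episode above 0.03 m or angle between bottle's own z axis and vertical above 0.5 rad).
It fails at once if the white beaker is moved by more than 30 mm or tipped over (distance of beaker from where it was at the start of the episode above 0.03 m or angle between beaker's own z axis and vertical above 0.5 rad).
It also fails if it takes over 64 s, if anything falls off the work surface, if the arm or the gripper's body presses on something with over 40 N, if the wrist force passes 120 N, or if a joint passes its speed limit or range.

## Working session

There is one attempt and no reset: what is moved stays moved. The work goes in short steps, Python scripts to look and compute and a shell command to move; the robot and the scene stay as the last step left them, time stands still between calls to the robot, and variables do not carry over. Pictures are saved under pics/ and viewed, and the job is handed in when it is done.

```bash
ls; mkdir -p pics; python3 - <<'E'
from bench import bot
import cv2
print(bot.state())
for n in ["scene","side","wrist"]:
    p,d=bot.grab_frame(n)
    cv2.imwrite(f"pics/{n}0.png",p[:,:,::-1]); import numpy as np; np.save(f"{n}0.npy",d)
    print(bot.camera_model(n))
E
```

```text
pics
{'time': 0.0, 'joint_pos': array([-1.40860906e+00,  1.24487259e-01,  1.65168527e+00, -1.48519004e-05,
        1.36750771e+00, -8.25698445e-02]), 'dq': array([-0.00054672, -0.00061665, -0.00042227, -0.00090594, -0.00062013,
        0.00022332]), 'joint_torque': array([ 4.16586317e-04, -4.17601347e+01, -3.59936070e+01,  7.74145173e-02,
        4.93447913e-02, -1.89560246e-04]), 'tcp_pos': array([ 0.15738929, -0.62998405,  0.21339195]), 'tool_rot': array([-3.14143497e+00,  2.08167045e-03, -1.32603604e+00]), 'ft_force': array([-0.65071936, -0.2637595 ,  0.11901587]), 'moment': array([-0.01476349,  0.03458506, -0.01292215]), 'grip_width': 0.9997631848397593}
{'intrinsics': array([[492.25034144,   0.        , 255.62978036],
       [  0.        , 492.25034144, 189.47883449],
       [  0.        ,   0.        ,   1.        ]]), 'eye': array([0.23450237, 0.81288776, 1.14747691]), 'rotation': array([ 0.7213199 , -0.00717754, -2.7582532 ])}
{'intrinsics': array([[385.06382808,   0.        , 258.45220573],
       [  0.        , 385.06382808, 196.60665362],
       [  0.        ,   0.        ,   1.        ]]), 'eye': array([ 0.3097719 , -0.15416923,  0.98906512]), 'rotation': array([ 0.31494219, -0.00246383, -1.00035628])}
{'intrinsics': array([[297.31863964,   0.        , 258.52014756],
       [  0.        , 297.31863964, 192.47940741],
       [  0.        ,   0.        ,   1.        ]]), 'hand_eye': array([[ 9.99999750e-01,  3.65539312e-04, -6.05032031e-04,
         4.29084443e-04],
       [ 2.08629843e-04, -9.70409874e-01, -2.41463525e-01,
        -6.69790924e-02],
       [-6.75393467e-04,  2.41463338e-01, -9.70409707e-01,
        -1.69854101e-01],
       [ 0.00000000e+00,  0.00000000e+00,  0.00000000e+00,
         1.00000000e+00]])}
```

View pics/scene0.png

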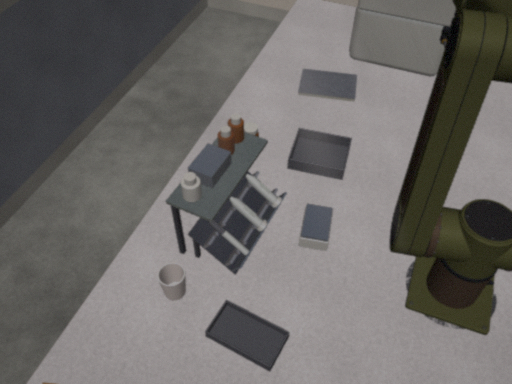

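View pics/side0.png

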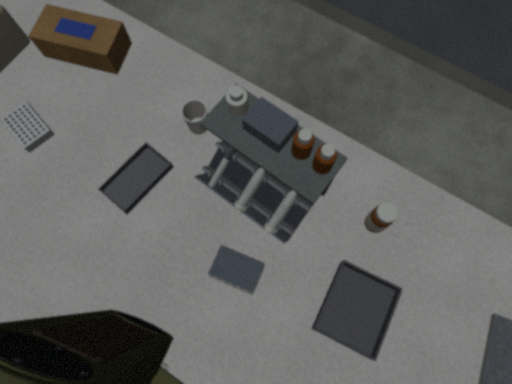

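View pics/wrist0.png

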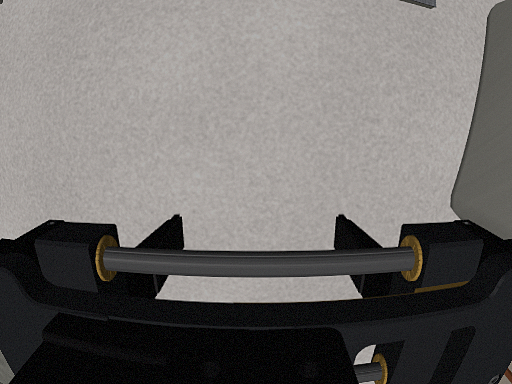

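```bash
cat > h.py <<'E'
import numpy as np, cv2
from scipy.spatial.transform import Rotation as R
from bench import bot
def cloud(name,d):
    m=bot.camera_model(name);K=m["intrinsics"]
    v,u=np.mgrid[:d.shape[0],:d.shape[1]].astype(float)
    c=np.stack([(u-K[0,2])/K[0,0]*d,-(v-K[1,2])/K[1,1]*d,-d],-1)
    return R.from_euler("xyz",m["rotation"]).apply(c.reshape(-1,3)).reshape(c.shape)+m["eye"]
def proj(name,P):
    m=bot.camera_model(name);K=m["intrinsics"]
    c=R.from_euler("xyz",m["rotation"]).inv().apply(np.atleast_2d(P)-m["eye"])
    return np.stack([K[0,0]*c[:,0]/-c[:,2]+K[0,2], -K[1,1]*c[:,1]/-c[:,2]*1+K[1,2]],-1)
def wproj(P,tcp,rot):
    m=bot.camera_model("wrist");K=m["intrinsics"];H=m["hand_eye"]
    t=R.from_euler("xyz",rot).inv().apply(np.atleast_2d(P)-tcp)
    c=(t-H[:3,3])@H[:3,:3]
    x,y,z=c[:,0],-c[:,1],-c[:,2]
    r=np.hypot(x,y);th=np.arctan2(r,z)
    return np.stack([K[0,0]*th*x/r+K[0,2],K[1,1]*th*y/r+K[1,2]],-1)
def crop(img,x0,y0,x1,y1,f,fn):
    c=img[y0:y1,x0:x1]; cv2.imwrite(fn,cv2.resize(c,None,fx=f,fy=f,interpolation=cv2.INTER_CUBIC))
E
python3 - <<'E'
from h import *
a=cv2.imread("pics/side0.png"); crop(a,180,70,360,250,4.3/1.3,"pics/s_c.png")
b=cv2.imread("pics/scene0.png"); crop(b,150,100,300,280,3.3,"pics/sc_c.png")
cs=cloud("side",np.load("side0.npy")); cc=cloud("scene",np.load("scene0.npy"))
for u,v in [(262,180),(135,178),(358,308),(238,270),(380,215),(195,115),(240,120),(40,130),(500,345),(100,250)]: print("side",u,v,cs[v,u].round(3))
for u,v in [(225,178),(248,338),(320,153),(316,225),(172,272),(238,243),(328,82),(400,40)]: print("scene",u,v,cc[v,u].round(3))
E
```

```text
side 262 180 [0.593 0.015 0.107]
side 135 178 [0.444 0.33  0.004]
side 358 308 [ 0.471 -0.345  0.003]
side 238 270 [ 0.385 -0.05   0.053]
side 380 215 [ 0.669 -0.268  0.11 ]
side 195 115 [0.686 0.3   0.016]
side 240 120 [0.649 0.11  0.226]
side 40 130 [0.41  0.628 0.028]
side 500 345 [ 0.577 -0.666  0.013]
side 100 250 [0.239 0.284 0.   ]
scene 225 178 [0.618 0.052 0.225]
scene 248 338 [0.44  0.332 0.002]
scene 320 153 [ 0.465 -0.351  0.006]
scene 316 225 [ 0.382 -0.024  0.053]
scene 172 272 [0.682 0.26  0.049]
scene 238 243 [0.552 0.13  0.078]
scene 328 82 [ 0.549 -0.726  0.012]
scene 400 40 [ 0.339 -0.906  0.139]
```

View pics/s_c.png

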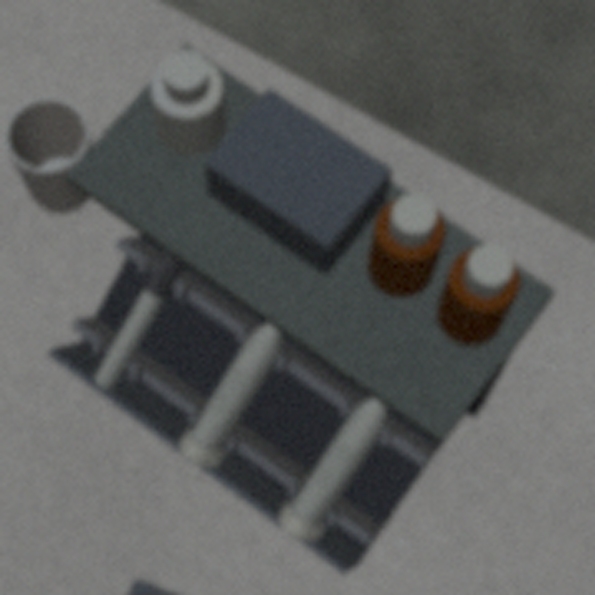

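View pics/sc_c.png

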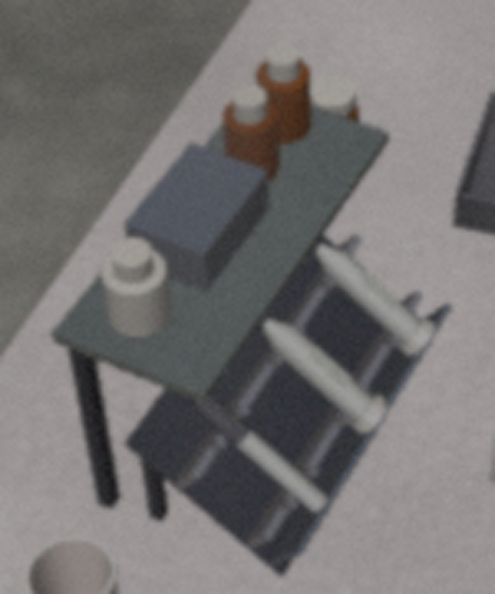

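```bash
python3 - <<'E'
from h import *
P=np.concatenate([cloud("side",np.load("side0.npy")).reshape(-1,3),cloud("scene",np.load("scene0.npy")).reshape(-1,3)])
P=P[np.isfinite(P).all(1)]
def rect(m,l):
    r=cv2.minAreaRect((P[m][:,:2]*1000).astype(np.float32)); print(l,m.sum(),np.round(r[0],0),np.round(r[1],0),round(r[2],1),P[m][:,2].mean().round(4))
x,y,z=P.T
rect((abs(z-.227)<.006)&(x>.5)&(x<.85)&(abs(y)<.25),"shelf")
rect((z>.02)&(z<.05)&(abs(y+.35)<.12)&(abs(x-.47)<.13),"box rim")
rect((z>.014)&(z<.035)&(abs(y-.33)<.1)&(abs(x-.44)<.13),"tray rim")
rect((z>.045)&(z<.06)&(abs(y+.04)<.12)&(abs(x-.385)<.07),"tip lid")
rect((z>.095)&(z<.12)&(abs(y+.27)<.05)&(abs(x-.67)<.06),"jar")
rect((z>.06)&(z<.1)&(abs(y-.27)<.06)&(abs(x-.68)<.06),"beaker")
# top-down height image
S=1.5;x0,x1,y0,y1=.42,.84,-.2,.26
N=np.zeros((int((x1-x0)*1000*S),int((y1-y0)*1000*S)),np.float32)
m=(x>x0)&(x<x1)&(y>y0)&(y<y1)&(z<.3)
i=((x1-x[m])*1000*S).astype(int);j=((y1-y[m])*1000*S).astype(int)
o=np.argsort(z[m]);N[i[o].clip(0,N.shape[0]-1),j[o].clip(0,N.shape[1]-1)]=z[m][o]
N=cv2.dilate(N,np.ones((3,3)))
cv2.imwrite("pics/hm.png",cv2.applyColorMap((N/.25*255).clip(0,255).astype(np.uint8),cv2.COLORMAP_TURBO))
E
```

```text
shelf 6894 [646.  27.] [317. 133.] 85.5 0.2262
box rim 1888 [ 465. -333.] [182. 166.] 6.1 0.0371
tray rim 1223 [445. 327.] [106. 183.] 82.8 0.0232
tip lid 2433 [385. -38.] [ 78. 127.] 9.8 0.0531
jar 513 [ 685. -277.] [48. 54.] 39.2 0.1084
beaker 664 [669. 281.] [69. 73.] 22.0 0.0758
```

View pics/hm.png

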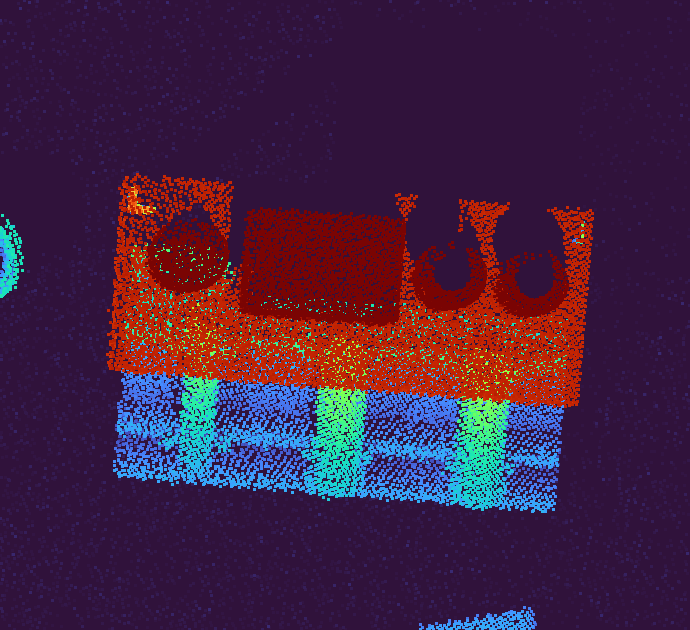

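```bash
python3 -m pendant '[[[95,50,50,100,0.18],[95,100,100,200,0.36],[95,150,150,300,0.54],[95,200,200,350,0.72],[95,250,250,400,0.9],[95,270,300,400,1.08],[95,280,350,400,1.26],[95,290,400,400,1.44],[95,300,450,400,1.62],[95,300,500,400,1.8],[95,300,550,400,1.98],[95,300,600,400,2.16],[95,300,630,400,2.34],[95,300,650,400,2.52],[95,300,660,400,2.7],[95,300,660,400,2.82],[95,300,660,400,2.82]]]'; python3 -c "
from bench import bot;s=bot.state();print(s['joint_pos'].round(3),s['tool_rot'])"
```

```text
time: 2.28
tcp_pos: [0.4574, 0.0303, 0.6134]
tool_rot: [-3.141, 0.002, 1.494]
ft_force: [0.6, -0.3, -0.6]
grip_width: 1.0
[-5.000e-02 -2.430e-01  1.338e+00 -2.000e-03  2.047e+00 -1.544e+00] [-3.14106765e+00  1.67912746e-03  1.49353854e+00]
```

```bash
python3 -m pendant '[[[95,100,0,500,0],[95,100,0,500,0],[95,100,0,500,0],[95,100,0,500,0],[95,100,0,500,0],[95,100,0,500,0],[95,100,0,500,0],[95,100,0,500,0],[95,100,0,500,0],[95,100,0,500,0]]]'; python3 -c "
from bench import bot;s=bot.state();print(s['joint_pos'].round(3),s['tool_rot'])"
```

```text
time: 3.52
tcp_pos: [0.4786, 0.0263, 0.8904]
tool_rot: [3.102, -0.001, 1.493]
ft_force: [-0.2, 0.2, 0.3]
grip_width: 1.004
[-5.70e-02  3.97e-01  2.50e-02  1.00e-03  2.68e+00 -1.55e+00] [ 3.10216369e+00 -1.02297780e-03  1.49332580e+00]
```

```bash
python3 -m pendant '[[[95,-300,0,100,0],[95,-300,0,100,0],[95,-300,0,100,0],[95,-300,0,100,0],[95,-300,0,100,0],[95,-300,0,100,0]]]'; python3 -c "
from bench import bot;s=bot.state();print(s['joint_pos'].round(3),s['tool_rot'])"
```

```text
time: 4.28
tcp_pos: [0.1903, 0.0292, 0.9319]
tool_rot: [3.042, 0.005, 1.493]
ft_force: [0.8, 0.1, -0.7]
grip_width: 0.999
[-0.13  -0.225  0.587  0.     2.68  -1.623] [3.04234919 0.00512819 1.49254826]
```

```bash
python3 -m pendant '[[[95,-250,0,300,0],[95,-250,0,300,0],[95,-250,0,300,0],[95,-250,0,300,0],[95,-250,0,300,0],[95,-250,0,300,0]]]'; python3 -c "
from bench import bot;s=bot.state();print(s['joint_pos'].round(3),s['tool_rot'])"
```

```text
time: 5.03
tcp_pos: [0.0975, 0.0617, 0.9288]
tool_rot: [2.982, 0.001, 1.493]
ft_force: [-0.8, -0.3, 0.2]
grip_width: 1.0
[ 0.208 -0.366  0.673 -0.103  2.68  -1.381] [2.98187622e+00 1.12753233e-03 1.49303466e+00]
```

```bash
python3 - <<'E'
import numpy as np
D=[([-1.40860906,.124487,1.65168527,1.36750771],[.15738929,-.62998405,.21339195]),
([-.05,-.243,1.338,2.047],[.4574,.0303,.6134]),
([-.057,.397,.025,2.68],[.4786,.0263,.8904]),
([-.13,-.225,.587,2.68],[.1903,.0292,.9319])]
A=[];b=[]
for (q1,q2,q3,q5),p in D:
    r=p[0]*np.cos(q1)+p[1]*np.sin(q1); l=-p[0]*np.sin(q1)+p[1]*np.cos(q1)
    f=q2+q3;s=f+q5
    A.append([np.sin(q2),np.sin(f),np.sin(s),0,1]);b.append(r)
    A.append([np.cos(q2),np.cos(f),np.cos(s),1,0]);b.append(p[2]); print(r,l)
x,res,*_=np.linalg.lstsq(np.array(A),np.array(b),rcond=None);print(x,res)
E
```

```text
0.6471311977730027 0.05359575290996012
0.455314000275756 0.053122604914375746
0.47632443641224637 0.05352271738762792
0.18490891140942908 0.05362298463699974
[ 0.4673029   0.63005481  0.77659091  0.65578692 -0.0056067 ] [0.00089527]
```

```bash
python3 -m pendant '[[[95,50,0,250,0],[95,50,0,250,0],[95,50,0,250,0],[95,50,0,250,0],[95,50,0,250,0]]]'; python3 -c "
from bench import bot;s=bot.state();print(s['joint_pos'].round(3),s['tool_rot'])"
```

```text
time: 5.65
tcp_pos: [0.1714, 0.0697, 0.9667]
tool_rot: [2.931, -0.004, 1.493]
ft_force: [-0.6, 0.2, 1.5]
grip_width: 0.995
[ 0.17  -0.164  0.418 -0.107  2.68  -1.424] [ 2.93087308 -0.00375346  1.49336227]
```

```bash
python3 -m pendant '[[[95,-60,-20,250,0],[95,-60,-20,250,0],[95,-60,-20,250,0],[95,-60,-20,250,0],[95,-60,-20,250,0]]]'; python3 -m pendant '[[[95,0,0,250,0],[95,0,0,250,0],[95,0,0,250,0],[95,0,0,250,0]]]';  python3 -c "
from bench import bot;s=bot.state();print(s['joint_pos'].round(3),s['tool_rot'])"
```

```text
time: 6.28
tcp_pos: [0.1563, 0.0632, 0.9788]
tool_rot: [2.881, -0.006, 1.494]
ft_force: [0.5, 0.3, -0.6]
grip_width: 1.0
time: 6.78
tcp_pos: [0.1749, 0.0668, 0.9931]
tool_rot: [2.839, -0.009, 1.495]
ft_force: [0.1, 0.3, -0.2]
grip_width: 1.0
[ 0.185 -0.091  0.253 -0.155  2.68  -1.458] [ 2.83884134 -0.00885034  1.49478219]
```

```bash
cat > items.py <<'E'
from h import *
psi=-.0755
c,s_=np.cos(psi),np.sin(psi)
E0=np.array([.581,.032]) # shelf edge mid xy
a=np.radians(35)
def rackframe(P):
    d=P[:,:2]-E0; xr=c*d[:,0]+s_*d[:,1]; yr=-s_*d[:,0]+c*d[:,1]
    S=xr*np.cos(a)+P[:,2]*np.sin(a); N=-xr*np.sin(a)+P[:,2]*np.cos(a)
    return S,yr,N
E
python3 - <<'E'
from items import *
for cam in ("side","scene"):
    P=cloud(cam,np.load(cam+"0.npy")).reshape(-1,3)
    S,Y,N=rackframe(P)
    m=(abs(Y)<.17)&(P[:,2]<.2)&(P[:,2]>.012)&(S>-.08)&(S<.2)&(P[:,0]<.66)&(P[:,0]>.45)
    print(cam,"plate N hist",np.histogram(N[m],bins=np.arange(.0,.13,.005)))
    for yc in (.095,0,-.095):
        k=m&(abs(Y-yc)<.03)
        top=np.percentile(N[k],99)
        q=k&(N>top-.012)
        r=[]
        for s0 in np.arange(-.04,.1,.02):
            w=q&(abs(S-s0)<.01)
            if w.sum()>8: r.append((round(s0,2),np.round([Y[w].min(),Y[w].max(),np.median(Y[w]),np.percentile(N[w],95)],4).tolist(),w.sum()))
        print(yc,top,"S range",S[q].min().round(4),np.percentile(S[q],99).round(4)); [print("  ",*t) for t in r]
E
```

```text
side plate N hist (array([   0,    0,    0,    0,    0,    0,  618, 1423,  189,  174,  163,
        158,  306,  370,  110,  262,  518,  374,  505,   64,    0,    0,
          0,    0,    0]), array([0.   , 0.005, 0.01 , 0.015, 0.02 , 0.025, 0.03 , 0.035, 0.04 ,
       0.045, 0.05 , 0.055, 0.06 , 0.065, 0.07 , 0.075, 0.08 , 0.085,
       0.09 , 0.095, 0.1  , 0.105, 0.11 , 0.115, 0.12 , 0.125]))
0.095 0.08637165862494361 S range -0.027 0.0964
   -0.02 [0.0653, 0.125, 0.0912, 0.0848] 92
   0.0 [0.0717, 0.1125, 0.0899, 0.0841] 68
   0.02 [0.083, 0.1003, 0.0896, 0.0852] 50
   0.04 [0.0829, 0.1001, 0.0898, 0.084] 51
   0.06 [0.0831, 0.101, 0.0901, 0.0857] 51
   0.08 [0.0727, 0.1121, 0.0896, 0.0867] 67
   0.1 [0.0832, 0.0994, 0.09, 0.087] 22
0 0.09580088209133394 S range -0.026 0.0963
   -0.02 [-0.0297, 0.0277, -0.0038, 0.0963] 57
   0.0 [-0.0181, 0.0106, -0.0046, 0.0951] 83
   0.02 [-0.0159, 0.01, -0.0044, 0.0945] 73
   0.04 [-0.0164, 0.0093, -0.0049, 0.0947] 75
   0.06 [-0.0157, 0.0097, -0.0048, 0.0944] 76
   0.08 [-0.0153, 0.009, -0.0047, 0.0942] 76
   0.1 [-0.0108, 0.0054, -0.003, 0.089
[... 1161 characters left out ...]
e -0.0268 0.0969
   -0.02 [-0.0257, 0.0277, 0.0068, 0.0995] 41
   0.0 [-0.0122, 0.02, 0.0058, 0.0984] 57
   0.02 [-0.007, 0.0165, 0.0059, 0.0973] 51
   0.04 [-0.0064, 0.0142, 0.0045, 0.098] 50
   0.06 [-0.0099, 0.0155, 0.0059, 0.0972] 53
   0.08 [-0.0091, 0.0139, 0.0046, 0.097] 51
   0.1 [-0.0055, 0.0077, 0.0018, 0.0923] 15
-0.095 0.09847022871135815 S range -0.0272 0.0988
   -0.02 [-0.1176, -0.0728, -0.0894, 0.0992] 43
   0.0 [-0.1024, -0.0778, -0.0879, 0.0978] 54
   0.02 [-0.1039, -0.0784, -0.0898, 0.0978] 51
   0.04 [-0.1022, -0.0788, -0.0899, 0.097] 46
   0.06 [-0.1031, -0.08, -0.0906, 0.0976] 48
   0.08 [-0.1076, -0.0792, -0.0901, 0.0965] 45
   0.1 [-0.1004, -0.0855, -0.0917, 0.0903] 12
```

```bash
python3 -m pendant '[[[60,80,-10,-30,0],[60,130,-20,-70,0],[60,175,-30,-120,0],[60,200,-35,-175,0],[60,230,-35,-230,0],[60,240,-35,-290,0],[60,250,-35,-350,0],[60,260,-35,-410,0],[60,270,-35,-470,0],[60,280,-35,-530,0],[60,285,-35,-590,0],[60,290,-35,-650,0],[60,290,-35,-690,0],[60,290,-35,-720,0],[60,290,-35,-720,0]]]'; python3 - <<'E'
from items import *
s=bot.state();print(s['joint_pos'].round(3),s['tool_rot'],s['tcp_pos'])
p,d=bot.grab_frame("wrist");cv2.imwrite("pics/w1.png",p[:,:,::-1])
np.save("w1.npy",np.r_[s['tcp_pos'],s['tool_rot']])
E
```

```text
time: 8.65
tcp_pos: [0.4629, 0.0318, 0.2687]
tool_rot: [2.846, -0.009, 1.494]
ft_force: [-0.2, 0.5, 0.3]
grip_width: 0.631
[-0.047 -0.548  2.15  -0.     1.245 -1.54 ] [ 2.84623938 -0.00884144  1.49430647] [0.46287108 0.03182378 0.26866459]
```

View pics/w1.png

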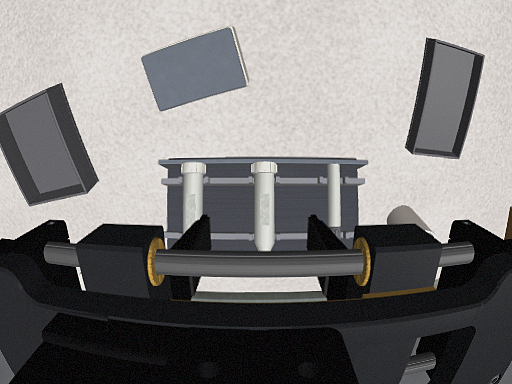

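```bash
cat >> items.py <<'E'
def world(S,Y,N):
    xr=S*np.cos(a)-N*np.sin(a); z=S*np.sin(a)+N*np.cos(a)
    return np.array([E0[0]+c*xr-s_*Y,E0[1]+s_*xr+c*Y,z])
E
python3 - <<'E'
from items import *
img=cv2.imread("pics/w1.png");w=np.load("w1.npy");t,r=w[:3],w[3:]
Q={}
for n,Y,sm,N in (("L",-.0945,.039,.082),("M",0,.039,.082),("pen",.0945,.044,.077)):
    h=.0625 if n!="pen" else .0675
    Q[n]=[world(sm-h,Y,N),world(sm,Y,N),world(sm+h,Y,N)]
for e in (-.155,.155): Q["e%f"%e]=[np.array([E0[0]-s_*e,E0[1]+c*e,.215])]
big=cv2.resize(img[130:270,140:400],None,fx=3,fy=3,interpolation=cv2.INTER_CUBIC)
for n,L in Q.items():
    p=wproj(np.array(L),t,r);print(n,np.round(L,4).tolist(),p.round(1).tolist())
    for u,v in p: cv2.circle(big,(int((u-140)*3+1),int((v-130)*3+1)),4,(0,0,255),1)
cv2.imwrite("pics/w1c.png",big)
E
```

```text
L [[0.5078, -0.0572, 0.0537], [0.5588, -0.0611, 0.0895], [0.6099, -0.065, 0.1254]] [[194.2, 161.9], [193.6, 208.6], [194.0, 255.4]]
M [[0.5149, 0.037, 0.0537], [0.566, 0.0331, 0.0895], [0.617, 0.0293, 0.1254]] [[264.6, 161.1], [265.0, 208.4], [265.2, 256.0]]
pen [[0.5249, 0.131, 0.0496], [0.58, 0.1268, 0.0883], [0.6352, 0.1227, 0.127]] [[333.2, 162.1], [334.5, 211.4], [334.5, 260.8]]
e-0.155000 [[0.5693, -0.1226, 0.215]] [[123.3, 284.5]]
e0.155000 [[0.5927, 0.1866, 0.215]] [[408.0, 281.0]]
```

View pics/w1c.png

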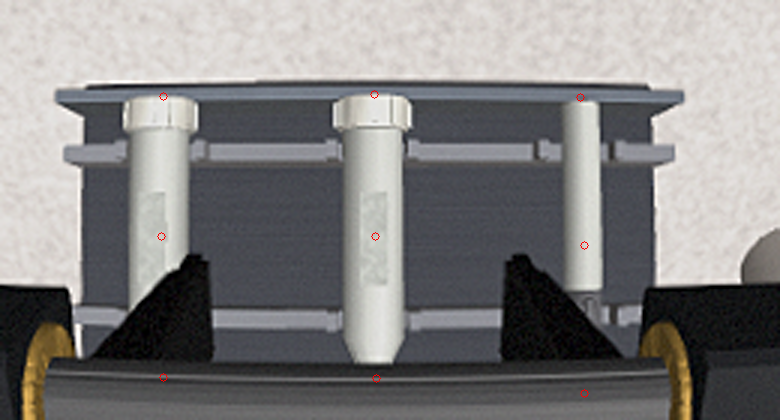

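```bash
python3 - <<'E'
from items import *
s=bot.state();t=s['tcp_pos'];Rm=R.from_euler("xyz",s['tool_rot']);tz=Rm.apply([0,0,1]);print(tz.round(3),Rm.apply([1,0,0]).round(3))
for n,Y,S,N in (("L",-.0950,.033,.082),("M",0,.033,.082),("pen",.0945,.033,.077)):
    for up in (.058,0): 
        T=world(S,Y,N+up)+.013*tz; print(n,up,T.round(4),((T-t)*1000).round(0))
E
```

```text
[ 0.295 -0.014 -0.955] [0.076 0.997 0.009]
L 0.058 [ 0.5246 -0.0589  0.1212] [  60.  -91. -151.]
L 0 [ 0.5577 -0.0614  0.0737] [  94.  -93. -198.]
M 0.058 [0.5317 0.0358 0.1212] [  68.    4. -151.]
M 0 [0.5649 0.0333 0.0737] [ 101.    2. -198.]
pen 0.058 [0.5417 0.1298 0.1171] [  78.   98. -155.]
pen 0 [0.5749 0.1273 0.0696] [ 111.   96. -202.]
```

```bash
python3 -m pendant '[[[60,30,3,-50,0],[60,55,4,-100,0],[60,68,4,-151,0],[60,68,4,-151,0],[60,85,3,-175,0],[60,95,2,-190,0],[60,101,2,-198,0],[60,101,2,-198,0],[60,101,2,-198,0]]]' 15 && python3 - <<'E'
from h import *
p,d=bot.grab_frame("wrist");cv2.imwrite("pics/w2.png",p[:,:,::-1])
E
```

```text
time: 9.82
tcp_pos: [0.566, 0.0338, 0.0756]
tool_rot: [2.839, -0.009, 1.494]
ft_force: [-0.4, -0.0, 0.8]
grip_width: 0.631
```

View pics/w2.png

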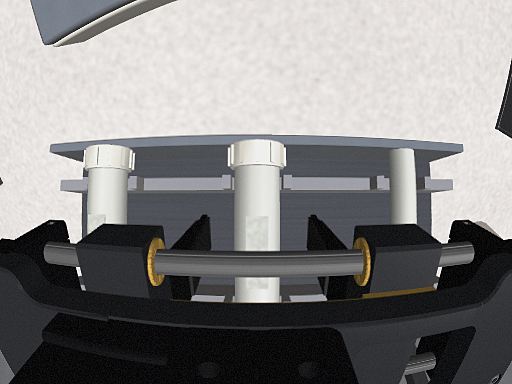

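```bash
python3 -m pendant '[[[15,0,0,0,0],[15,0,0,0,0],[15,0,0,0,0],[15,0,0,0,0],[15,0,0,0,0],[15,0,0,0,0]]]' 15 
```

```text
time: 10.62
tcp_pos: [0.5658, 0.0338, 0.0753]
tool_rot: [2.839, -0.009, 1.494]
ft_force: [-0.2, -0.9, 0.3]
grip_width: 0.28
```

```bash
python3 -m pendant '[[[15,-8,1,11,0],[15,-20,1,28,0],[15,-32,2,45,0],[15,-60,2,47,0],[15,-110,2,50,0],[15,-160,0,60,0],[15,-180,-20,100,0],[15,-190,-60,120,0],[15,-190,-60,120,0]]]' && python3 - <<'E'
from h import *
s=bot.state()
p,d=bot.grab_frame("wrist");cv2.imwrite("pics/w3.png",p[:,:,::-1])
img=cv2.imread("pics/w1.png");w=np.load("w1.npy");t,r=w[:3],w[3:]
def box(cx,cy,yaw,lx,ly,z):
    b=[]
    for a,e in ((1,1),(1,-1),(-1,-1),(-1,1)): b.append([cx+a*lx/2*np.cos(yaw)-e*ly/2*np.sin(yaw),cy+a*lx/2*np.sin(yaw)+e*ly/2*np.cos(yaw),z])
    return np.array(b)
S=cv2.imread("pics/side0.png")
img=cv2.resize(img,None,fx=1.5,fy=1.5)
S=cv2.resize(S,None,fx=1.5,fy=1.5)
for B in (box(.465,-.333,.106,.18,.155,.045),box(.445,.327,-.125,.18,.1,.027)):
    print(wproj(B,t,r).round().tolist())
    cv2.polylines(img,[(wproj(B,t,r)*1.5).astype(int)],True,(0,0,255))
    cv2.polylines(S,[(proj("side",B)*1.5).astype(int)],True,(0,0,255))
cv2.imwrite("pics/w1b.png",img);cv2.imwrite("pics/s0b.png",S)
E
```

```text
time: 11.75
tcp_pos: [0.3759, -0.0285, 0.1982]
tool_rot: [2.834, -0.008, 1.489]
ft_force: [-0.3, 1.0, -1.0]
grip_width: 0.282
[[89.0, 193.0], [30.0, 206.0], [-11.0, 118.0], [47.0, 88.0]]
[[460.0, 159.0], [412.0, 154.0], [436.0, 38.0], [486.0, 54.0]]
```

View pics/w3.png

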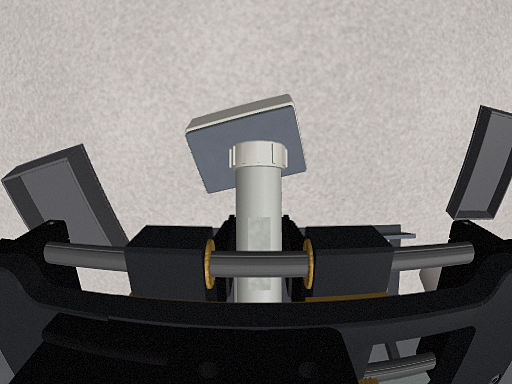

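View pics/w1b.png

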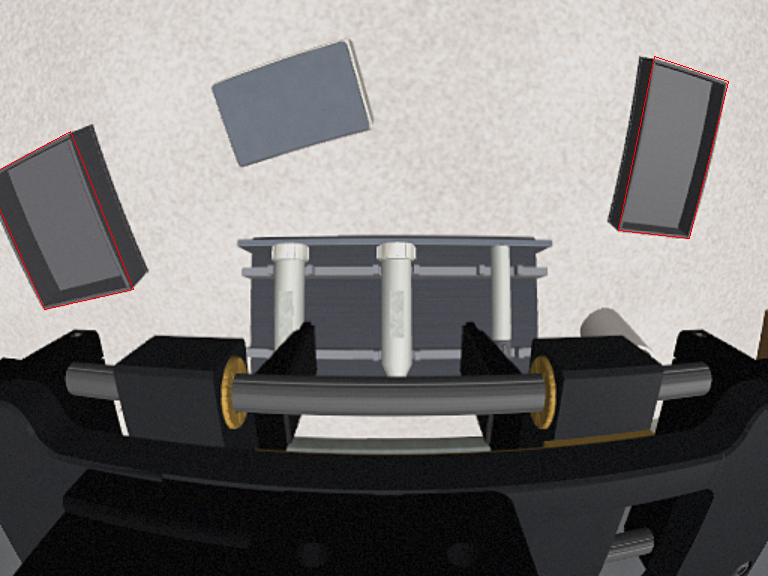

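View pics/s0b.png

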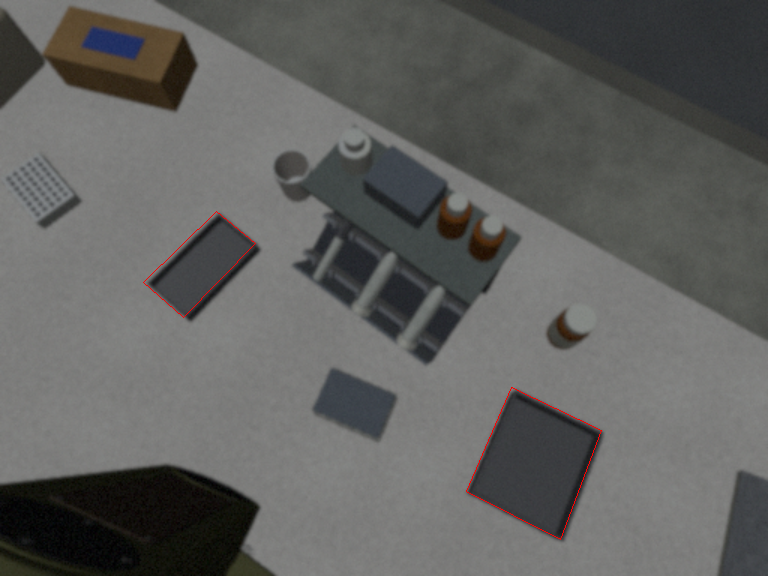

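```bash
python3 -m pendant '[[[15,20,-55,0,0.05],[15,40,-115,0,0.1],[15,60,-175,0,0.18],[15,80,-235,0,0.18],[15,90,-290,-10,0.18],[15,90,-330,-40,0.18],[15,90,-340,-80,0.18],[15,90,-340,-115,0.18],[15,90,-340,-130,0.18],[15,90,-340,-130,0.18]]]' && python3 - <<'E'
from h import *
s=bot.state()
p,d=bot.grab_frame("wrist");cv2.imwrite("pics/w4.png",p[:,:,::-1])
p,d=bot.grab_frame("side");crop(p[:,:,::-1],280,230,430,370,4,"pics/s4.png")
E
```

```text
time: 13.05
tcp_pos: [0.4656, -0.3652, 0.0648]
tool_rot: [2.839, -0.012, 1.672]
ft_force: [-0.5, -0.3, 0.2]
grip_width: 0.282
```

View pics/w4.png

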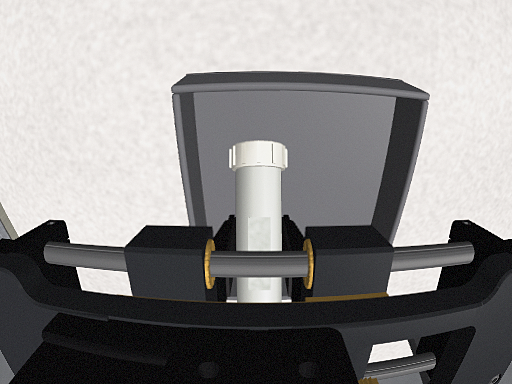

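View pics/s4.png

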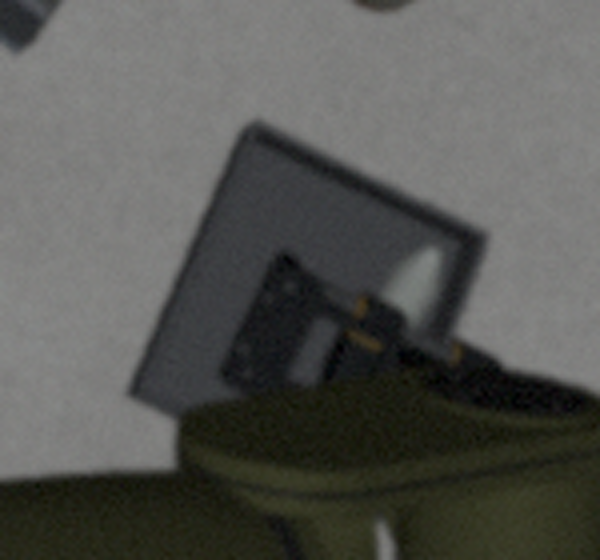

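```bash
python3 -m pendant '[[[15,0,0,-10,0],[15,0,0,-18,0],[15,0,0,-22,0],[15,0,0,-26,0],[15,0,0,-30,0],[15,0,0,-33,0],[15,0,0,-33,0]]]' 5 && python3 - <<'E'
from h import *
p,d=bot.grab_frame("wrist");cv2.imwrite("pics/w5.png",p[:,:,::-1])
E
```

```text
time: 14.02
tcp_pos: [0.4674, -0.368, 0.0356]
tool_rot: [2.835, -0.006, 1.672]
ft_force: [2.3, -0.4, 2.3]
grip_width: 0.282
```

View pics/w5.png

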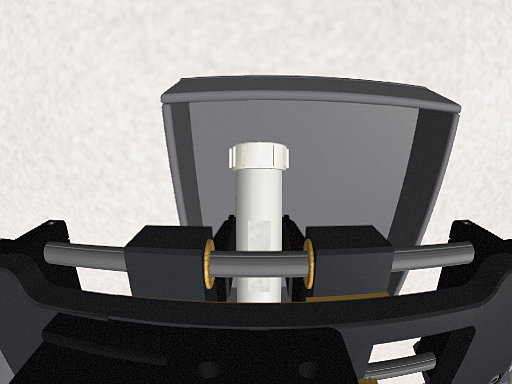

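```bash
python3 -m pendant '[[[15,0,0,-5,0],[15,0,0,-9,0],[15,0,0,-13,0],[15,0,0,-17,0],[15,0,0,-20,0],[15,0,0,-20,0]]]' 4 && python3 - <<'E'
from h import *
p,d=bot.grab_frame("wrist");cv2.imwrite("pics/w6.png",p[:,:,::-1])
E
```

```text
time: 14.82
tcp_pos: [0.4669, -0.3676, 0.0149]
tool_rot: [2.836, -0.007, 1.672]
ft_force: [1.0, 0.6, -0.4]
grip_width: 0.282
```

View pics/w6.png

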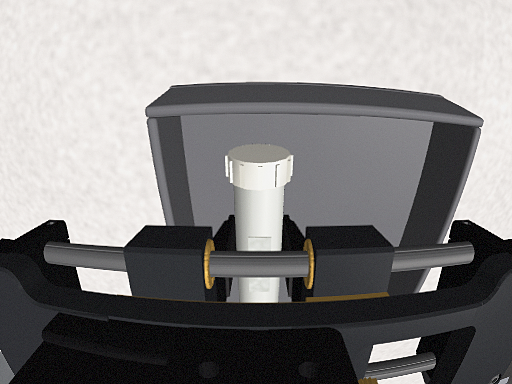

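```bash
python3 -m pendant '[[[30,0,0,0,0],[36,0,0,0,0],[44,0,0,0,0],[44,0,0,0,0],[44,-3,0,15,0],[44,-12,0,40,0],[50,-30,0,90,0],[50,-50,30,130,0],[50,-50,80,150,-0.05],[50,-50,80,150,-0.05]]]' 15 && python3 - <<'E'
from h import *
p,d=bot.grab_frame("wrist");cv2.imwrite("pics/w7.png",p[:,:,::-1])
E
```

```text
time: 16.12
tcp_pos: [0.4176, -0.2866, 0.169]
tool_rot: [2.831, -0.001, 1.624]
ft_force: [1.0, 0.0, 0.7]
grip_width: 0.525
```

View pics/w7.png

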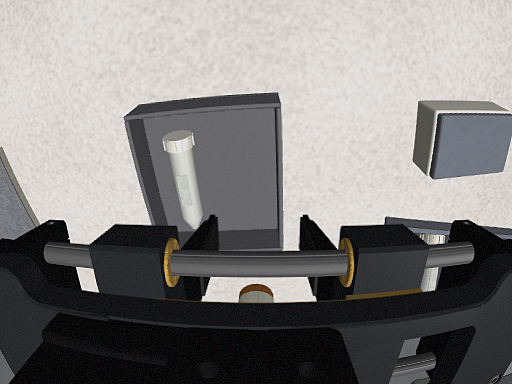

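```bash
python3 -m pendant '[[[60,0,60,20,-0.05],[60,10,120,20,-0.1],[60,20,180,20,-0.13],[60,30,220,0,-0.13],[60,50,227,-20,-0.13],[60,90,228,-45,-0.13],[60,107,228,-48,-0.13],[60,107,228,-48,-0.13],[60,107,228,-48,-0.13]]]' 15 && python3 - <<'E'
from items import *
s=bot.state();t=s['tcp_pos'];Rm=R.from_euler("xyz",s['tool_rot']);tz=Rm.apply([0,0,1])
T=world(.033,-.095,.082)+.0125*tz; print(((T-t)*1000).round(1))
p,d=bot.grab_frame("wrist");cv2.imwrite("pics/w8.png",p[:,:,::-1])
E
```

```text
time: 17.3
tcp_pos: [0.524, -0.0598, 0.1194]
tool_rot: [2.834, -0.002, 1.493]
ft_force: [-0.2, -0.1, -0.0]
grip_width: 0.629
[ 33.7  -1.7 -45.2]
```

View pics/w8.png

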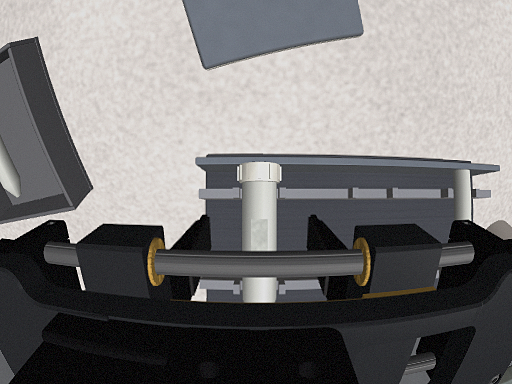

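Hover is right: the tube is centred between the fingers (column 260, fingers at 203 and 317). I go in and grip.

```bash
python3 -m pendant '[[[60,12,-1,-16,0],[60,25,-1,-34,0],[60,34,-2,-45,0],[60,34,-2,-45,0],[45,34,-2,-45,0],[15,34,-2,-45,0],[15,34,-2,-45,0],[15,34,-2,-45,0],[15,34,-2,-45,0],[15,34,-2,-45,0]]]' 15
```

```text
time: 18.6
tcp_pos: [0.5581, -0.0618, 0.075]
tool_rot: [2.833, -0.002, 1.493]
ft_force: [-1.3, 0.4, 3.2]
grip_width: 0.279
```

```bash
python3 -m pendant '[[[15,-8,1,11,0],[15,-20,1,28,0],[15,-32,2,45,0],[15,-60,2,48,0],[15,-110,0,55,0],[15,-130,-30,80,0],[15,-125,-85,100,0.06],[15,-115,-140,110,0.12],[15,-105,-195,110,0.18],[15,-99,-235,80,0.18],[15,-99,-244,40,0.18],[15,-99,-244,5,0.18],[15,-99,-244,-8,0.18],[15,-99,-244,-8,0.18]]]' 15 && python3 - <<'E'
from h import *
p,d=bot.grab_frame("wrist");cv2.imwrite("pics/w9.png",p[:,:,::-1])
E
```

```text
time: 20.35
tcp_pos: [0.4587, -0.3052, 0.0667]
tool_rot: [2.833, -0.004, 1.673]
ft_force: [0.1, 0.3, 0.6]
grip_width: 0.28
```

View pics/w9.png

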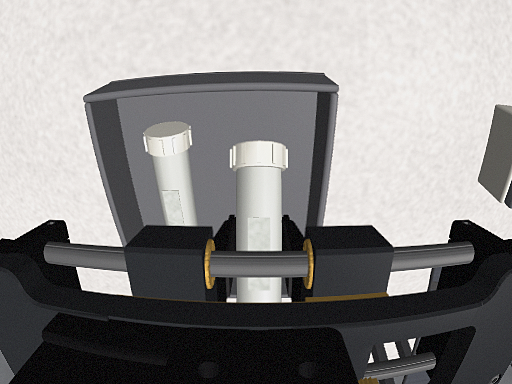

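Second tube hangs beside the first with room on both sides. Lowering with a soft grip so it pivots flat as before.

```bash
python3 -m pendant '[[[15,0,0,-12,0],[15,0,0,-20,0],[15,0,0,-25,0],[15,0,0,-29,0],[15,0,0,-33,0],[15,0,0,-37,0],[15,0,0,-41,0],[15,0,0,-45,0],[15,0,0,-49,0],[15,0,0,-51,0],[15,0,0,-51,0]]]' 4 && python3 - <<'E'
from h import *
p,d=bot.grab_frame("wrist");cv2.imwrite("pics/w10.png",p[:,:,::-1])
E
```

```text
time: 21.78
tcp_pos: [0.4591, -0.3056, 0.0165]
tool_rot: [2.833, -0.002, 1.674]
ft_force: [0.6, 0.3, 0.4]
grip_width: 0.283
```

View pics/w10.png

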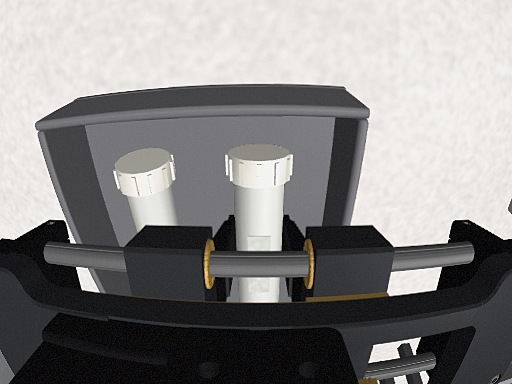

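```bash
python3 -m pendant '[[[30,0,0,0,0],[36,0,0,0,0],[42,0,0,0,0],[42,0,0,0,0],[42,-3,0,15,0],[42,-12,0,40,0],[50,-30,10,90,0],[50,-50,40,130,0],[50,-50,95,150,-0.05],[50,-45,150,160,-0.1],[50,-40,205,160,-0.15],[50,-30,260,160,-0.18],[50,-20,320,160,-0.18],[50,-10,375,150,-0.18],[50,0,420,135,-0.18],[50,0,436,130,-0.18],[50,0,436,130,-0.18]]]' 15 && python3 - <<'E'
from items import *
s=bot.state();t=s['tcp_pos'];Rm=R.from_euler("xyz",s['tool_rot']);tz=Rm.apply([0,0,1])
for up in (.058,0):
  T=world(.033,.0945,.077+up)+.0125*tz; print(((T-t)*1000).round(1))
p,d=bot.grab_frame("wrist");cv2.imwrite("pics/w11.png",p[:,:,::-1])
p,d=bot.grab_frame("side");crop(p[:,:,::-1],280,230,430,370,4,"pics/s11.png")
E
```

```text
time: 23.95
tcp_pos: [0.4587, 0.1313, 0.1469]
tool_rot: [2.833, -0.002, 1.496]
ft_force: [0.6, -0.6, 0.8]
grip_width: 0.53
[ 83.   -1.5 -29.3]
[116.1  -4.  -76.8]
```

View pics/w11.png

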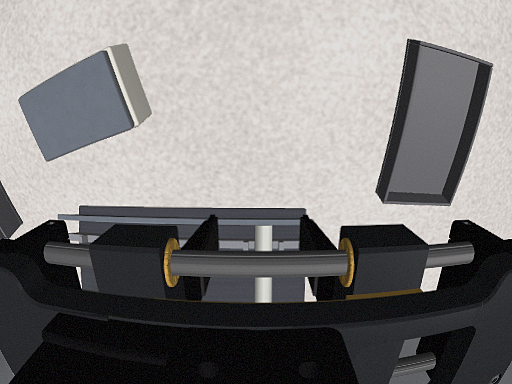

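View pics/s11.png

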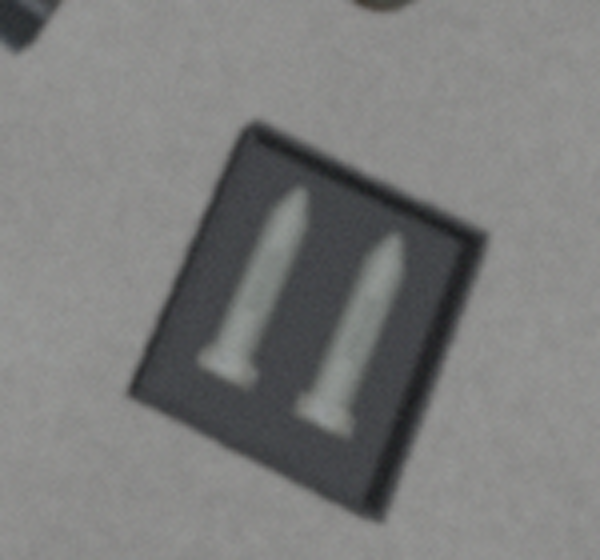

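```bash
python3 -m pendant '[[[50,40,0,-10,0],[50,70,-1,-25,0],[50,83,-1,-30,0],[50,83,-1,-30,0]]]' 12 && python3 - <<'E'
from items import *
s=bot.state();t=s['tcp_pos'];Rm=R.from_euler("xyz",s['tool_rot']);tz=Rm.apply([0,0,1])
T=world(.033,.0945,.077)+.0125*tz; print(t,((T-t)*1000).round(1))
p,d=bot.grab_frame("wrist");cv2.imwrite("pics/w12.png",p[:,:,::-1])
E
```

```text
time: 24.55
tcp_pos: [0.5424, 0.128, 0.1175]
tool_rot: [2.832, -0.002, 1.492]
ft_force: [0.2, 0.4, 0.4]
grip_width: 0.523
[0.54242998 0.12795967 0.11754291] [ 32.4  -0.7 -47.4]
```

View pics/w12.png

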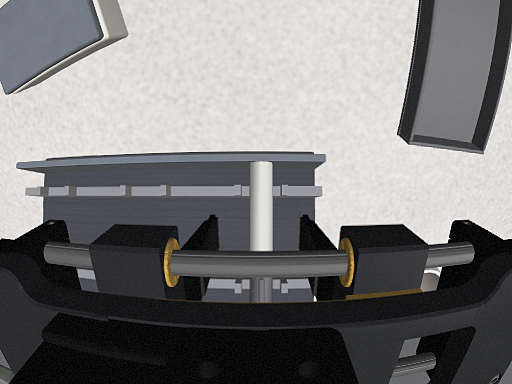

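```bash
python3 -m pendant '[[[50,12,0,-16,0],[50,25,0,-34,0],[50,33,0,-47,0],[50,33,0,-47,0],[30,33,0,-47,0],[5,33,0,-47,0],[5,33,0,-47,0],[5,33,0,-47,0],[5,33,0,-47,0],[5,33,0,-47,0]]]' 12
```

```text
time: 25.85
tcp_pos: [0.5752, 0.1283, 0.0712]
tool_rot: [2.831, -0.002, 1.492]
ft_force: [-1.4, -0.3, 2.7]
grip_width: 0.185
```

```bash
python3 -m pendant '[[[5,-8,1,11,0],[5,-20,1,28,0],[5,-32,2,45,0],[5,-60,4,47,0],[5,-110,15,50,0],[5,-135,60,60,-0.02],[5,-138,120,60,-0.05],[5,-138,175,60,-0.05],[5,-138,199,45,-0.05],[5,-138,199,10,-0.05],[5,-138,199,-15,-0.05],[5,-138,199,-20,-0.05],[5,-138,199,-20,-0.05]]]' 12 && python3 - <<'E'
from h import *
p,d=bot.grab_frame("wrist");cv2.imwrite("pics/w13.png",p[:,:,::-1])
E
```

```text
time: 27.48
tcp_pos: [0.4373, 0.3273, 0.0517]
tool_rot: [2.831, -0.002, 1.442]
ft_force: [-0.0, 0.7, -0.2]
grip_width: 0.182
```

View pics/w13.png

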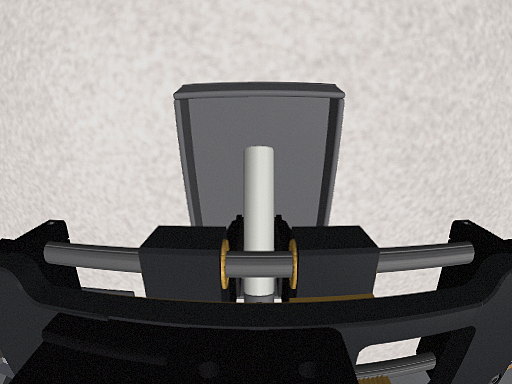

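Pen is centred over the tray, aligned with it. Lowering with a soft grip.

```bash
python3 -m pendant '[[[5,0,0,-10,0],[5,0,0,-18,0],[5,0,0,-22,0],[5,0,0,-26,0],[5,0,0,-30,0],[5,0,0,-34,0],[5,0,0,-37,0],[5,0,0,-40,0],[5,0,0,-42,0],[5,0,0,-42,0]]]' 4 && python3 - <<'E'
from h import *
p,d=bot.grab_frame("wrist");cv2.imwrite("pics/w14.png",p[:,:,::-1])
E
```

```text
time: 28.78
tcp_pos: [0.4375, 0.3275, 0.0102]
tool_rot: [2.831, -0.003, 1.442]
ft_force: [0.8, -0.3, -0.2]
grip_width: 0.187
```

View pics/w14.png

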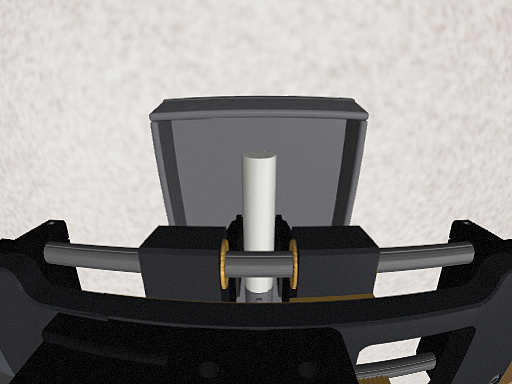

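```bash
python3 -m pendant '[[[20,0,0,0,0],[25,0,0,0,0],[32,0,0,0,0],[36,0,0,0,0],[36,-2,0,8,0],[36,-8,0,30,0],[40,-30,0,80,0],[40,-60,-10,130,0],[40,-60,-60,180,0],[40,-60,-120,220,0],[40,-60,-150,240,0],[40,-60,-150,240,0],[40,-60,-150,240,0]]]' 12 && python3 - <<'E'
from h import *
p,d=bot.grab_frame("wrist");cv2.imwrite("pics/w15.png",p[:,:,::-1])
p,d=bot.grab_frame("side");cv2.imwrite("pics/s15.png",cv2.resize(p[:,:,::-1],None,fx=1.5,fy=1.5)); A=cloud("side",d)
p,d=bot.grab_frame("scene");cv2.imwrite("pics/c15.png",cv2.resize(p[:,:,::-1],None,fx=1.5,fy=1.5)); B=cloud("scene",d)
for C in (A,B):
  P=C.reshape(-1,3)
  for n,cx,cy,yaw,hx,hy,fl in (("box",.465,-.336,.106,.08,.068,.005),("tray",.445,.326,-.125,.08,.04,.004)):
    d=P[:,:2]-[cx,cy];xb=d[:,0]*np.cos(yaw)+d[:,1]*np.sin(yaw);yb=-d[:,0]*np.sin(yaw)+d[:,1]*np.cos(yaw)
    for lo,hi in (((-hy,0),(0,hy)) if n=="box" else ((-hy,hy),)) if 0 else ([(-hy,0),(0,hy)] if n=="box" else [(-hy,hy)]):
      m=(abs(xb)<hx)&(yb>lo)&(yb<hi)&(P[:,2]>fl+.008)&(P[:,2]<.06)
      if m.sum()<10: print(n,"few",m.sum());continue
      x=xb[m];z=P[m,2];k=np.polyfit(x,z,1);print(n,m.sum(),"x",x.min().round(3),x.max().round(3),"y",yb[m].mean().round(3),"zmax",z.max().round(3),"slope",k[0].round(3))
E
```

```text
time: 30.45
tcp_pos: [0.3773, 0.1776, 0.25]
tool_rot: [2.831, -0.004, 1.442]
ft_force: [0.1, 0.7, -0.1]
grip_width: 0.421
box 601 x -0.056 0.069 y -0.031 zmax 0.038 slope -0.037
box 574 x -0.056 0.068 y 0.031 zmax 0.038 slope -0.037
tray 243 x -0.032 0.076 y -0.004 zmax 0.027 slope -0.001
box 248 x -0.033 0.08 y -0.028 zmax 0.049 slope -0.009
box 286 x -0.055 0.067 y 0.039 zmax 0.041 slope -0.041
tray 392 x -0.062 0.074 y 0.004 zmax 0.029 slope -0.0
```

View pics/w15.png

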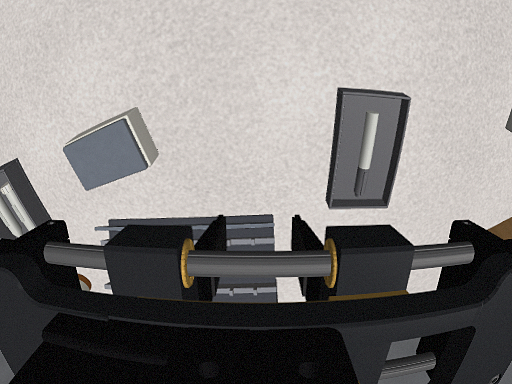

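View pics/s15.png

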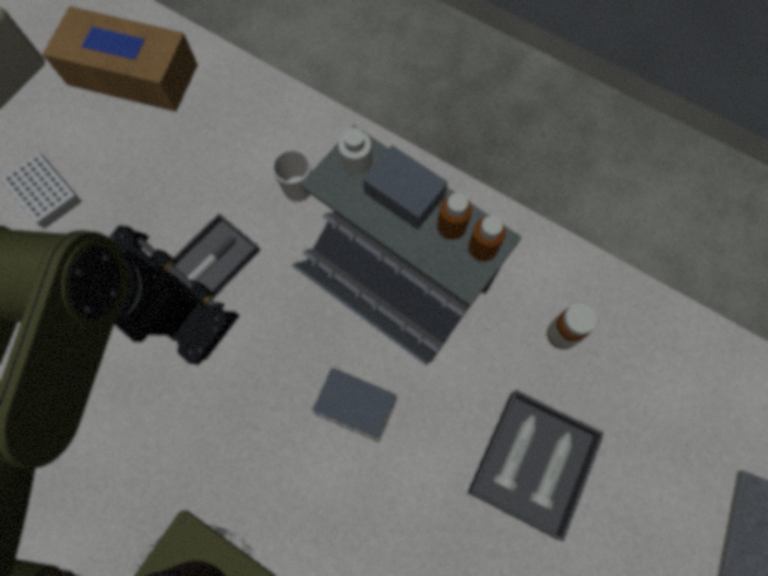

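View pics/c15.png

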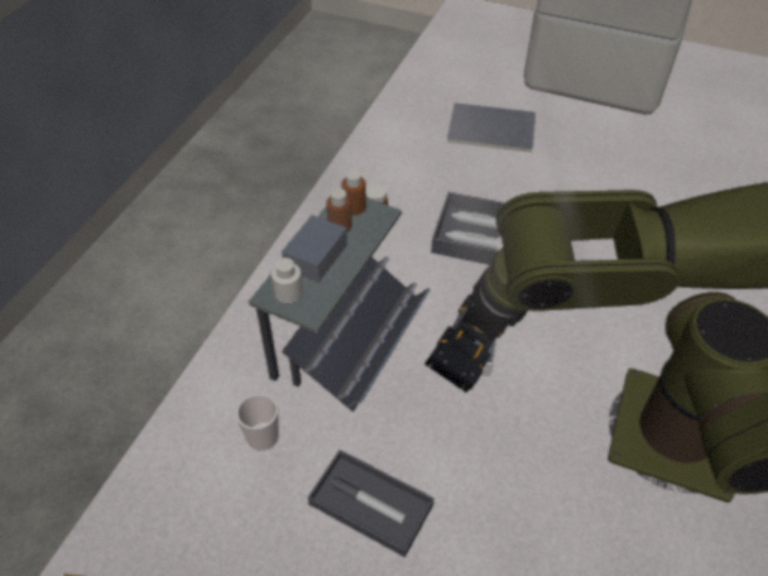

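All three items lie flat in place, the bystanders stand where they were, and the arm is clear. I am handing in.

```bash
python3 -c "
from bench import bot;print(bot.hand_in())"
```

```text
the job is handed in; nothing more can be done
None
```

Both tubes lie flat in the deep box and the pen lies flat in the tray. I handed the job in at about 30.5 s of the 64 s allowed; no verdict was reported.

**Tool lean:** the moves only allow a turn about the vertical, so I could not command the 35° lean directly. I got about 17° by sending the arm to poses high up and out of reach, where a wrist-joint limit tipped the tool forward. I then gripped each item within the gap and drew it off square to the slope. One point I did not resolve: in those moves joint 3 read 0.025 rad against the stated lower limit of 0.03. I took this as rounding of the limit, but it could count as a range breach.

**Setting down:** each item's low end was put on the floor, and a soft grip (4–5 N) let it pivot flat before I released it. Contact force stayed around 3 N.

**Last checks:**

| Item | Position from container centre | Slope |
|---|---|---|
| Tubes | y about ±31 mm, mid-points within about 10 mm in x | about 2° (cap wider than body) |
| Pen | y about 0, mid-point within about 10 mm in x | about 0° |

- **Bystanders:** the tip box, jar and beaker looked unmoved in the before and after pictures. I did not re-measure them by number.
- **Disagreement:** the scene camera read y up to 8 mm away from the side camera. It saw only part of one tube because the arm was in its view. These differences are well inside the limits.

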